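Bin the reject mould and hold the bin locked

TASK

Take the onigiri mould marked with yellow dots off the red tray and set it upright on the floor of the grey reject bin. Then pull the blue key out of its wooden stand, push it fully home into the brass lock beside the bin, wiggling it past the sticky pins if they resist, and turn it a quarter turn clockwise (seen from above) to its stop, so that the red bar swings over the bin. The lock springs back, so finish while still gripping the key and holding it turned; leave the two unmarked moulds, the jar and the bowl where they are.

Things in the scene. Friction and masses are not known exactly. Their poses are not given: they have to be found in the camera images.
- reject_grip (a point): marked mould, 70 g: green rounded triangle about 68 x 75 mm, 30 mm tall, with an upright rib on top (12 mm thick along x, 44 mm long along y, 26 mm tall; total height 56 mm); yellow dots on its top, yellow strip on the rib. This point: middle of the rib, 43 mm above the underside, 13 mm below the top; z up. Grip the rib across its 12 mm
- good_a_grip (a point): an unmarked mould of the same shape and size, same point; leave it on the tray
- good_b_grip (a point): the other unmarked mould, same shape and point; leave it on the tray
- tray: fixed red lacquered tray, 170 x 310 mm (x, y), rim 12 mm high; origin: centre of its underside; the moulds stand on its 6 mm thick floor in a row, 98 mm apart, in any order
- bin_in (a point): grey open-topped reject bin, fixed to the ledge: outside 165 x 165 mm, 70 mm tall, walls 6 mm. This point is the centre of its inner floor, 6 mm above the ledge; x and y along the walls, z up. The lock post stands 110 mm from it on the -y side
- key_grip (a point): loose key, 45 g, upright, blade down. Blue bow 34 mm wide (x), 10 mm thick (y), 46 mm tall; this point is the bow's centre, 23 mm above its underside; z up. Steel blade below: 18 mm wide (x), 6 mm thick (y), 30 mm long, tip rounded by 3 mm. The same both ways round: it may go in turned by half a turn
- key_seat (a point): centre of the underside of the key's bow, 23 mm below key_grip, same axes; when the key is fully home this lies on the lock's top face, at keyhole
- stand: fixed wooden block, 56 x 56 x 40 mm tall, origin at the centre of its underside, that holds the key upright in a slot with 1.5 mm play each side; the bow rests on its top. Lift the key more than 30 mm to free it
- keyhole (a point): centre of the keyhole in the top face of the brass cylinder, 88 mm above the ledge, on a fixed post 58 mm across. Slot 20 mm long (x), 8 mm wide (y), open straight down; the key has about 0.11 rad of turning play in it. Frame turns with the cylinder, z up. Two sticky sprung pins, 11 and 19 mm down, one at each end of the slot, resist the blade with about 8 to 14 N each; wiggling helps
- lock_rotor (a joint): angle of the lock cylinder: 0 at rest, growing clockwise seen from above, stop at 1.571 rad; a spring turns it back (0.02 N m at rest, 0.09 at the stop, plus 0.015 friction). It carries a red bar, 16 mm wide, top 4 mm below the keyhole's face, reaching 121 mm along the keyhole frame's -x: clear of the bin at rest, over its mouth after the turn
- jar_center (a point): small green glass jar with a flip-top lid, 60 mm wide, 80 mm tall, at its centre; a bystander
- bowl_center (a point): speckled cream ceramic bowl, 112 mm wide, 50 mm tall, at its centre; a bystander
Not all that is in view belongs to the job. What is shaped like the part that bears reject_grip but purple is not meant. Of the things that look like the part that bears key_grip, the larger one is meant.

How it is judged:
On the way, in this order (a step that is already met when the one before it is completed fails the run):
1. the marked mould stands upright on the bin's floor, let go (x of reject_grip in the frame of bin_in between -0.07 and 0.07 m and y of reject_grip in the frame of bin_in between -0.07 and 0.07 m and z of reject_grip in the frame of bin_in below 0.052 m and angle between reject_grip's own z axis and vertical below 0.25 rad and linear speed of reject below 0.05 m/s and contact force between the fingers and reject below 0.3 N), for 0.2 s.
2. the key is fully home in the lock, not yet turned (z of key_seat in the frame of keyhole between -0.005 and 0.004 m and horizontal distance between key_seat and keyhole below 0.004 m and angle between key_seat's own z axis and vertical below 0.12 rad and value of joint lock_rotor below 0.35 rad), for 0.1 s.
3. the key, gripped and home, is turned a quarter (z of key_seat in the frame of keyhole between -0.005 and 0.004 m and horizontal distance between key_seat and keyhole below 0.004 m and angle between key_seat's own z axis and vertical below 0.12 rad and contact force between the fingers and key above 1 N and value of joint lock_rotor above 1.3 rad), for 0.2 s.
At the end, for the whole second after the job is handed in: The gripper still holds the key (over 1 N), which is home in the lock (bow within 4 mm of the top face, upright), with the cylinder turned at least 1.3 rad clockwise and still, the robot touching neither the cylinder nor its bar; the marked mould stands upright on the bin's floor, released (all of step 1 and all of step 3 and velocity of joint lock_rotor below 0.3 rad/s and contact force between each of the arm, the fingers and lock_rotor below 1 N); the arm keeps its last pose, push and grip.
It fails at once if an unmarked mould is shifted by more than 30 mm or tipped over (distance of good_a_grip from where it was at the start of the episode above 0.03 m or angle between good_a_grip's own z axis and vertical above 0.5 rad).
It fails at once if an unmarked mould is shifted by more than 30 mm or tipped over (distance of good_b_grip from where it was at the start of the episode above 0.03 m or angle between good_b_grip's own z axis and vertical above 0.5 rad).
It fails at once if the jar is shifted by more than 30 mm or tipped over (distance of jar_center from where it was at the start of the episode above 0.03 m or angle between jar_center's own z axis and vertical above 0.5 rad).
It fails at once if the bowl is shifted by more than 30 mm or tipped over (distance of bowl_center from where it was at the start of the episode above 0.03 m or angle between bowl_center's own z axis and vertical above 0.5 rad).
It also fails if it takes over 61 s, if anything falls off the work surface, if the arm or the gripper's body presses on something with over 40 N, if the wrist force passes 120 N, or if a joint passes its speed limit or range.

ROBOT

A 6-joint arm with a two-finger parallel gripper is mounted at the origin on the work surface. World frame = base frame: x ahead of the robot, y to its left, z up, the work surface at z = 0. Lengths are in m, angles in rad, forces in N, time in s.
With the tool pointing down it reaches from about 0.35 to 0.975 m from the base axis. Payload 17.4 kg.
Tool frame: the origin (TCP) lies between the finger pads; the fingertips stand bot.nose_length ahead of it and the grasp point (between the pads) lies 11 mm behind it (bot.nose_length is the distance from the TCP to the fingertips, in m); y points along the fingers, z is the direction in which the jaws open and shut, and the axes are right-handed (so a half turn about y gives the same grasp; the last joint's range is limited). The gripper opens to 85 mm and grips with 20 to 120 N. Pads are 22 mm wide; open, the fingers measure 114 mm over their backs; the gripper's body (76 mm by 85 mm) begins 54 mm behind the grasp point. The pads swing forward as they close: fully open they stand 13 mm farther back than shut.
Start: joints at [1.266, 0.116, 1.442, -0, 1.584, -0.038], TCP at [0.178, 0.651, 0.239] pointing down, gripper open.
Joint ranges: [-2.83, 2.83], [-0.83, 2.19], [0.07, 2.5], [-1.14, 4.28], [0.01, 3], [-2.97, 2.97]. Speed limits (rad/s): [1.89, 1.89, 2.22, 3.14, 3.14, 3.14].

INTERFACE

Orientations are given as [roll, pitch, yaw] about the fixed x, y, z axes, in that order (R = Rz(yaw) Ry(pitch) Rx(roll)).
In Python, from workcell import bot, cams gives the robot as it stands. The module is installed in compiled form; this text tells all that it offers.
- The arm moves only by the tool arm_command, never from a script. Its argument "series" is a list of rows, each a list of 2 entries, a list of its own where there are three numbers: the shift along the tool's x, y, z in cm, then the turn, a rotation vector about the tool's x, y, z in degrees. In form: [[[x, y, z], [rx, ry, rz]], ...]. A call has exactly 10 rows; each row shifts and turns the pose as measured when the row begins, along the tool's axes as they then stand; what a row does not reach is not made up. A row lasts 1/8 s, in which the tool goes at most 62.5 mm and 10.7 degrees, less where a joint would pass 70% of its speed; a pose out of reach is approached as far as the arm can. A call with a gripper value outside its range is refused whole. "grip" is the opening in per cent of the stroke, from 0 (shut) to 100 (fully open), set as the call begins (left out, the last holds). The fingers move at their own pace and stop on an object; the grip force is fixed at half the most. Time passes only in rows, so rows that do not move let the fingers close, or fill a call up. It gives the time, the measured TCP pose, the force and the opening at its end, in the units of the state.
- bot.observe(): the state, without advancing time (a new reading comes with each control period).
- cams.capture(name): name is "scene" or "top"; returns a dict with "image" (480x640x3 uint8, red, green, blue), "mtx" (3x3 intrinsics, pixels), "k1" (the pictures are not rectified: a ray, as slopes to the right and down, at radius r is drawn at 1 + k1 r^2 times it, then the intrinsics apply), "camera_from_world" (4x4, takes a point from world to camera coordinates). Camera axes: x right, y up, looking along -z (the intrinsics and any distortion apply to the point x, -y, -z); pixel columns grow to the right and rows downward; lengths in m; the calibration is good to about 2 mm. A picture is of the moment at which its call begins. There is no depth.
- bot.close_job(): hands the job in, once; it reports no verdict.
The state is a dict: "time_s": time; "qpos": joint angles; "dq": joint speeds; "effort": joint torques, N m; "eef_pos": TCP position; "orientation": TCP orientation; "ft_force": force on the tool from outside, world axes, zero at the start; "moment": the same for the moment, N m; "width": finger opening in m.
Only numpy, scipy, OpenCV 4.12 (cv2) and the standard library are available. Lean on these libraries where they do the work, as an engineer would, in place of code of your own. Each camera call takes 0.05 s, during which the arm holds its last target.

## Working session

There is one attempt and no reset: what is moved stays moved. The work goes in short steps, Python scripts to look and compute and a tool call to move; the robot and the scene stay as the last step left them, time stands still between calls to the robot, and variables do not carry over. Pictures are saved under pics/ and viewed, and the job is handed in when it is done.

Besides the shell and the picture viewer there is one more tool, called after ">>>" by a JSON object that holds its "api" and its "payload", one argument or row to a line. arm_command: Moves the arm, as the interface text tells. Its arguments: {"type":"object","properties":{"series":{"type":"array","items":{"type":"array"}},"grip":{"type":"number"}},"required":["series"]}

```bash
mkdir -p pics
python3 - <<'E'
from workcell import bot,cams
import cv2
print(bot.observe(), bot.nose_length)
for n in ("scene","top"):
    c=cams.capture(n); cv2.imwrite(f"pics/{n}0.png",c["image"][:,:,::-1]); print(n,c["mtx"],c["k1"],c["camera_from_world"])
E
```

```text
{'time_s': 0.0, 'qpos': array([ 1.26616474e+00,  1.16505281e-01,  1.44228243e+00,  8.32882196e-06,
        1.58400904e+00, -3.77860498e-02]), 'dq': array([-0.00080692,  0.0005138 ,  0.00117447, -0.00110847, -0.0002441 ,
       -0.00161497]), 'effort': array([ 1.72462886e-03, -7.31973124e+01, -6.32495928e+01,  1.30033536e-04,
        6.29619273e-03,  2.28059815e-05]), 'eef_pos': array([0.17793155, 0.65093135, 0.2385385 ]), 'orientation': array([-1.57199925e+00,  5.38094657e-05, -2.66845461e-01]), 'ft_force': array([ 0.73913635,  0.53442196, -1.25675781]), 'moment': array([ 0.01464395, -0.02278615, -0.00810185]), 'width': 0.08543231715952966} 0.008
scene [[516.38353692   0.         315.51279696]
 [  0.         516.38353692 237.6477891 ]
 [  0.           0.           1.        ]] -0.15373897984111973 [[-0.74783262  0.66384558 -0.00744509  0.44214543]
 [-0.39398911 -0.43475312  0.80979152  0.13334745]
 [ 0.53433974  0.60852179  0.58667049 -1.21834245]
 [ 0.          0.          0.          1.        ]]
top [[586.48728938   0.         320.51293236]
 [  0.         586.48728938 240.21754266]
 [  0.           0.           1.        ]] -0.08939892064285143 [[-0.04452636 -0.99898869 -0.00624436 -0.03185914]
 [ 0.97717625 -0.04485205  0.20764119 -0.54267849]
 [-0.20771127  0.00314367  0.97818513 -1.20536627]
 [ 0.          0.          0.          1.        ]]
```

View pics/scene0.png

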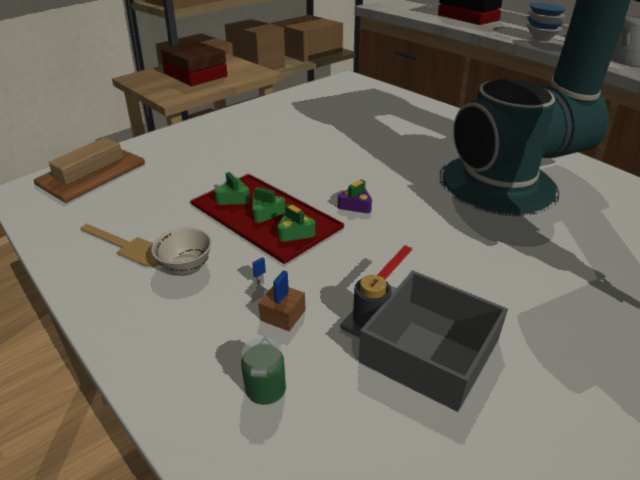

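View pics/top0.png

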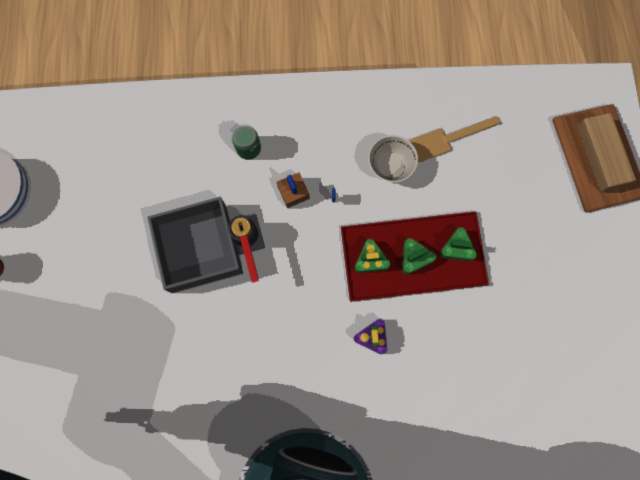

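Candidates (top view):
- **Mould:** marked green at (372,257), unmarked green at (417,257) and (460,244), and a purple look-alike at (373,337).
- **Key:** the large blue one in the wooden stand at (292,185), and a small blue one at (334,194).

I choose the mould at (372,257) and the key at (292,185), and check both in a crop.

```bash
cat > h.py <<'E'
import numpy as np, cv2
from workcell import bot,cams
def cap(n,save=None):
    c=cams.capture(n)
    if save: cv2.imwrite(f"pics/{save}.png",c["image"][:,:,::-1])
    return c
F=np.diag([1,-1,-1.])
def dist(c): return np.array([c["k1"],0,0,0,0.])
def proj(c,P):
    T=F@c["camera_from_world"][:3]
    r=cv2.Rodrigues(T[:,:3])[0]
    return cv2.projectPoints(np.atleast_2d(np.array(P,float)),r,T[:,3],c["mtx"],dist(c))[0][:,0]
def ray(c,uv):
    n=cv2.undistortPoints(np.array([[uv]],float),c["mtx"],dist(c))[0,0]
    T=F@c["camera_from_world"][:3]; R=T[:,:3]
    return -R.T@T[:,3], R.T@np.array([n[0],n[1],1])
def onz(c,uv,z):
    o,d=ray(c,uv); return o+d*(z-o[2])/d[2]
def tri(ca,ua,cb,ub):
    o1,d1=ray(ca,ua);o2,d2=ray(cb,ub)
    A=np.stack([d1,-d2],1); s=np.linalg.lstsq(A,o2-o1,rcond=None)[0]
    p,q=o1+s[0]*d1,o2+s[1]*d2
    return (p+q)/2, np.linalg.norm(p-q)
def crop(c,x,y,w,h,s,name):
    cv2.imwrite(f"pics/{name}.png",cv2.resize(c["image"][y:y+h,x:x+w,::-1],None,fx=s,fy=s,interpolation=cv2.INTER_CUBIC))
E
python3 - <<'E'
from h import *
a=cap("top");b=cap("scene")
crop(a,140,160,130,140,5,"c_bin_top")
crop(a,265,165,90,75,8,"c_key_top")
crop(a,335,205,160,100,5,"c_tray_top")
crop(b,235,245,200,150,4,"c_scene1")
crop(b,190,165,160,95,5,"c_scene2")
E
```

```text
(no output)
```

View pics/c_bin_top.png

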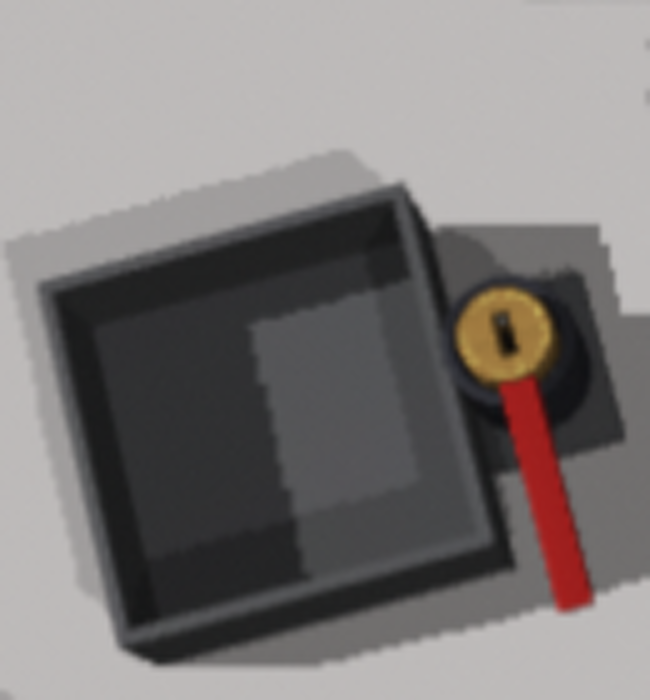

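View pics/c_key_top.png

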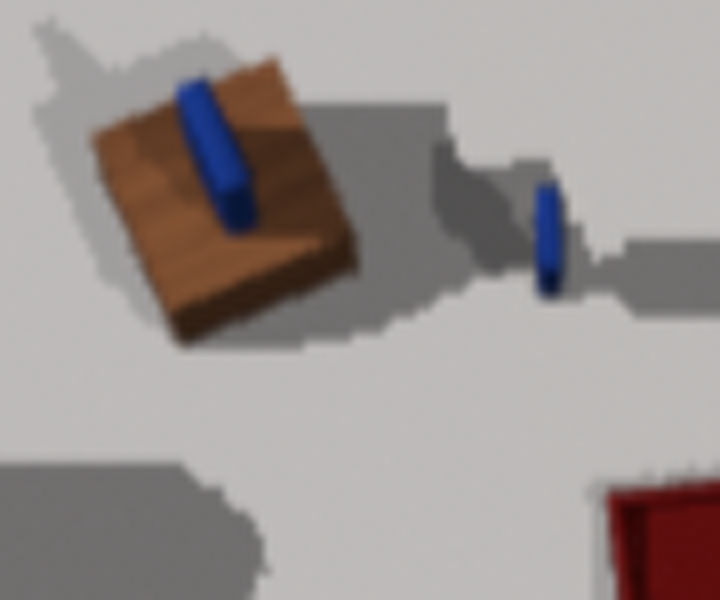

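View pics/c_tray_top.png

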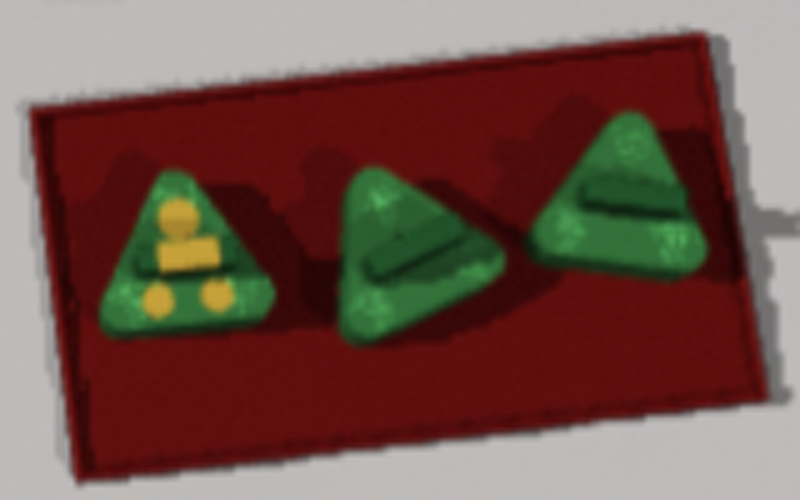

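View pics/c_scene1.png

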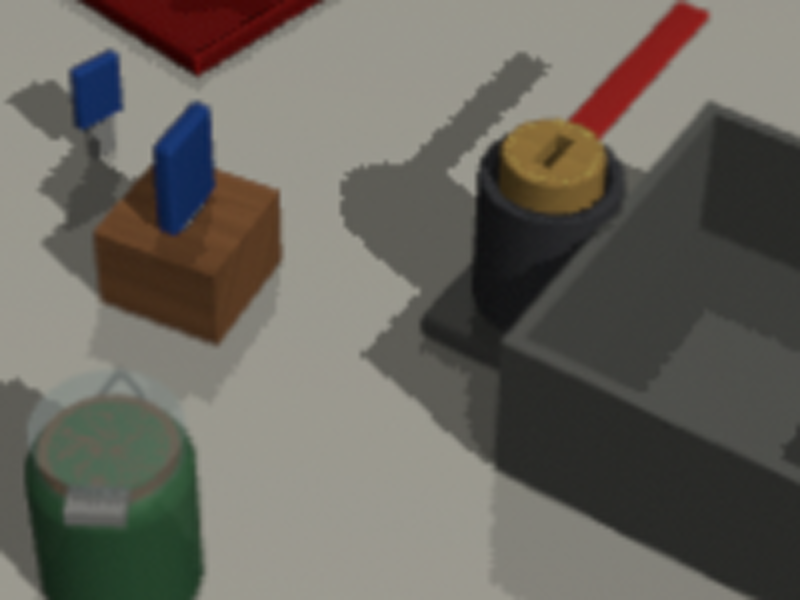

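View pics/c_scene2.png

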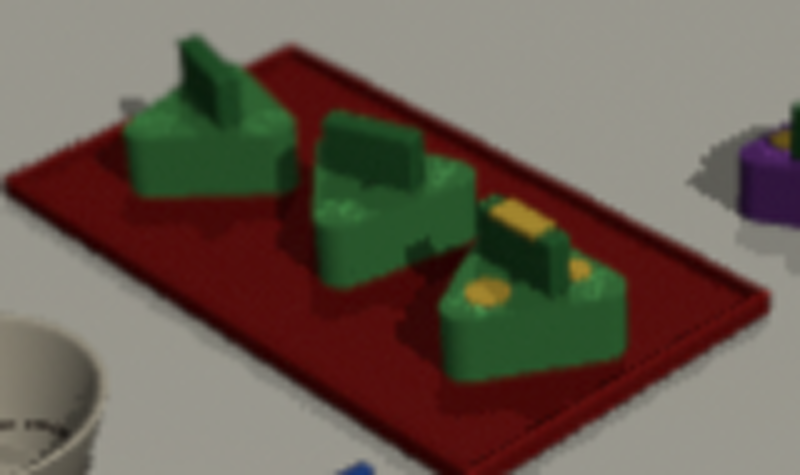

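Run:
```python
from h import *
a=cap("top");b=cap("scene")
print("cams",ray(a,(320,240))[0],ray(b,(320,240))[0])
def mask(c,lo,hi):
    return cv2.inRange(cv2.cvtColor(c["image"],cv2.COLOR_RGB2HSV),np.array(lo),np.array(hi))
def comps(c,lo,hi,amin,name):
    n,l,s,ce=cv2.connectedComponentsWithStats(mask(c,lo,hi))
    for i in range(1,n):
        if s[i,4]>=amin: print(name,s[i],ce[i].round(2), cv2.minAreaRect(np.argwhere(l==i)[:,::-1].astype(np.float32)))
comps(a,(18,130,120),(32,255,255),12,"yel top"); comps(b,(16,130,100),(32,255,255),12,"yel sc")
comps(a,(100,120,40),(125,255,255),12,"blue top"); comps(b,(100,120,40),(125,255,255),12,"blue sc")
comps(a,(0,200,120),(6,255,255),50,"red top"); comps(b,(0,200,120),(8,255,255),50,"red sc")
cr=lambda p,o,s:(p[0]/s+o[0]-.4,p[1]/s+o[1]-.4)
def T(n,t,s): print(n,*tri(a,t,b,s))
tb=(140,160);tk=(265,165);sc=(235,245)
T("bin cornerA",cr((402,183),tb,5),cr((505,342),sc,4))
T("bin cornerB",cr((500,550),tb,5),cr((712,103),sc,4))
T("keyhole",cr((506,333),tb,5),cr((558,152),sc,4))
T("bow top",cr((215,137),tk,8),cr((183,125),sc,4))
T("stand near",cr((95,137),tk,8),cr((219,268),sc,4))
```

```text
cams [ 0.2785058  -0.05237789  1.29155483] [1.03419701 0.50584487 0.61007374]
yel top [442 136   4   7  16] [443.75 138.81] ((443.6500549316406, 138.94998168945312), (6.640782833099365, 2.5298221111297607), 71.56504821777344)
yel top [232 218  18  18 220] [240.31 226.52] ((240.5, 226.5), (17.0, 17.0), 90.0)
yel top [366 245  13  14 128] [371.42 252.27] ((372.0, 251.5), (13.0, 12.0), 90.0)
yel top [375 261   7   6  32] [377.84 263.59] ((378.0, 263.5), (6.0, 5.0), 0.0)
yel top [364 262   6   7  33] [366.33 264.73] ((366.5, 265.0), (6.0, 5.0), 90.0)
yel top [372 329  12  16 104] [376.   336.24] ((376.8599853515625, 337.0199890136719), (15.273507118225098, 10.74802303314209), 81.8698959350586)
yel top [361 334   8   8  49] [364.24 337.08] ((364.5, 337.5), (7.0, 7.0), 90.0)
yel sc [352 181  11   6  37] [357.08 183.03] ((357.2000427246094, 182.90000915527344), (3.5777084827423096, 10.28591251373291), 63.43495178222656)
yel sc [360 195   7   4  25] [362.88 196.44] ((363.0, 196.5), (3.0, 6.0), 90.0)
yel sc [288 205  13   7  49] [294.02 208.08] ((294.0000305175781, 208.00003051757812), (11.62
[... 1085 characters left out ...]
4 271  14  32 337] [280.53 286.8 ] ((280.5, 286.5), (31.0, 13.0), 90.0)
red top [240 236  17  45 268] [248.61 257.12] ((248.56170654296875, 258.09515380859375), (45.1373291015625, 6.560866832733154), 75.46554565429688)
red sc [380 247  31  31 230] [394.47 261.83] ((394.7108154296875, 261.29388427734375), (6.3933868408203125, 38.71332931518555), 41.82017135620117)
bin cornerA [0.64497339 0.15809807 0.07038151] 0.0016055550794335466
bin cornerB [0.48227788 0.1185207  0.06692883] 0.0019620484722103477
keyhole [0.57108212 0.11196895 0.08801086] 0.0031253074560724917
bow top [0.66566536 0.00072012 0.0853748 ] 0.0008753874122367101
stand near [0.68016248 0.03669264 0.04296967] 0.002867810408326279
```

Run:
```python
from h import *
a=cap("top");b=cap("scene")
cr=lambda p,o,s:(p[0]/s+o[0]-.4,p[1]/s+o[1]-.4)
tb=(140,160);tk=(265,165);sc=(235,245);tt=(335,205);s2=(190,165)
def line(c,p,q,z):
    P,Q=onz(c,p,z),onz(c,q,z); return P.round(4),Q.round(4),np.degrees(np.arctan2(*(Q-P)[1::-1])).round(1)
# strip
print("strip",tri(a,cr((188,254),tt,5),b,(294,208)), onz(a,cr((188,254),tt,5),.062),onz(b,(294,208),.062))
print("strip axis top",line(a,cr((158,255),tt,5),cr((219,252),tt,5),.062))
print("strip axis scene",line(b,cr((500,207),s2,5),cr((546,227),s2,5),.062))
print("dots",line(a,(366.33,264.73),(377.84,263.59),.036))
print("brass",tri(a,(240.6,227),b,cr((553,151),sc,4)),onz(a,cr((506,333),tb,5),.088),onz(a,cr((505,336),tb,5),.088),onz(b,cr((556,152),sc,4),.088))
# bar axis (top): hole to end
print("bar top",line(a,cr((577,606),tb,5),cr((519,380),tb,5),.084))
print("bar scene",line(b,cr((691,10),sc,4),cr((588,131),sc,4),.084))
print("rim R",line(a,cr((497,545),tb,5),cr((402,183),tb,5),.07)); print("rim L",line(a,cr((125,640),tb,5),cr((42,285),tb,5),.07));
print("rim top",line(a,cr((402,183),tb,5),cr((42,285),tb,5),.07)); print("rim scene",line(b,cr((712,103),sc,4),cr((505,342),sc,4),.07))
print("key axis top",line(a,cr((236,191),tk,8),cr((193.5,81),tk,8),.086))
print("key axis scene",line(b,cr((205,106),sc,4),cr((160,146),sc,4),.086))
print("stand L",line(a,cr((182,313),tk,8),cr((95,137),tk,8),.04),line(a,cr((354,238),tk,8),cr((275,60),tk,8),.04))
print("jar",onz(a,(246,135),.08),"smallkey",onz(a,(334,190),.06))
```

```text
strip (array([ 0.50119881, -0.16471656,  0.06274317]), np.float64(0.0004194608277996974)) [ 0.50148499 -0.16493525  0.062     ] [ 0.50036933 -0.16543123  0.062     ]
strip axis top (array([ 0.5016, -0.1521,  0.062 ]), array([ 0.5017, -0.1782,  0.062 ]), np.float64(-89.8))
strip axis scene (array([ 0.5021, -0.177 ,  0.062 ]), array([ 0.498 , -0.1535,  0.062 ]), np.float64(99.9))
dots (array([ 0.4862, -0.1533,  0.036 ]), array([ 0.4876, -0.1784,  0.036 ]), np.float64(-86.9))
brass (array([0.57056834, 0.11118683, 0.08740433]), np.float64(0.00024737056912671923)) [0.57206431 0.11075082 0.088     ] [0.57078047 0.11119535 0.088     ] [0.57074098 0.11272073 0.088     ]
bar top (array([0.455 , 0.0836, 0.084 ]), array([0.5524, 0.1061, 0.084 ]), np.float64(13.0))
bar scene (array([0.4576, 0.0854, 0.084 ]), array([0.5487, 0.1096, 0.084 ]), np.float64(14.9))
rim R (array([0.4845, 0.1185, 0.07  ]), array([0.6456, 0.1575, 0.07  ]), np.float64(13.6))
rim L (array([0.4508, 0.2771, 0.07  ]), array([0.6074, 0.3152, 0.07  ]), np.float64(13.7))
rim top (array([0.6456, 0.1575, 0.07  ]), array([0.6074, 0.3152, 0.07  ]), np.float64(103.6))
rim scene (array([0.4848, 0.1215, 0.07  ]), array([0.6442, 0.1585, 0.07  ]), np.float64(13.1))
key axis top (array([ 0.6504, -0.0047,  0.086 ]), array([0.6819, 0.0057, 0.086 ]), np.float64(18.3))
key axis scene (array([ 0.652 , -0.0016,  0.086 ]), array([0.6804, 0.0056, 0.086 ]), np.float64(14.3))
stand L (array([0.6301, 0.0132, 0.04  ]), array([0.6822, 0.0359, 0.04  ]), np.float64(23.5)) (array([ 0.6494, -0.0352,  0.04  ]), array([ 0.7023, -0.0151,  0.04  ]), np.float64(20.7))
jar [0.78050145 0.097461   0.08      ] smallkey [ 0.6508627  -0.09081177  0.06      ]
```

>>> {"api": "arm_command", "payload": {
  "grip": 100,
  "series": [
    [[2.6,0,-3.5],[0,0,0]],
    [[2.6,0,-3.5],[0,0,0]],
    [[2.6,0,-3.5],[0,0,0]],
    [[2.6,0,-3.5],[0,0,0]],
    [[2.6,0,-3.5],[0,0,0]],
    [[2.6,0,-3.5],[0,0,0]],
    [[2.6,0,-3.5],[0,0,0]],
    [[2.6,0,-3.5],[0,0,0]],
    [[2.6,0,-3.5],[0,0,0]],
    [[2.6,0,-3.5],[0,0,0]]
  ]
}}

```text
time_s: 1.65
eef_pos: [0.3393, 0.2344, 0.239]
orientation: [-1.57, -0.002, -0.262]
ft_force: [0.3, -0.0, 0.2]
width: 0.0854
```

>>> {"api": "arm_command", "payload": {
  "series": [
    [[3.25,0,-4.3],[0,0,0]],
    [[3.25,0,-4.3],[0,0,0]],
    [[3.25,0,-4.3],[0,0,0]],
    [[3.25,0,-4.3],[0,0,0]],
    [[3.25,0,-4.3],[0,0,0]],
    [[3.25,0,-4.3],[0,0,0]],
    [[3.25,0,-4.3],[0,0,0]],
    [[3.25,0,-4.3],[0,0,0]],
    [[0,0.5,0],[0,10,0]],
    [[0,0.5,0],[0,10,0]]
  ]
}}

```text
time_s: 2.9
eef_pos: [0.5046, -0.183, 0.231]
orientation: [-1.565, -0.006, -0.623]
ft_force: [-0.4, 0.2, 0.7]
width: 0.0855
```

>>> {"api": "arm_command", "payload": {
  "series": [
    [[0,1,0],[0,10,0]],
    [[0,1,0],[0,10,0]],
    [[0,1,0],[0,10,0]],
    [[0,1,0],[0,10,0]],
    [[0,1,0],[0,10,0]],
    [[0,1,0],[0,3,0]],
    [[0,1,0],[0,0,0]],
    [[0,0,0],[0,0,0]],
    [[0,0,0],[0,0,0]],
    [[0,0,0],[0,0,0]]
  ]
}}

```text
time_s: 4.15
eef_pos: [0.5052, -0.1835, 0.1595]
orientation: [-1.561, 0.001, -1.579]
ft_force: [-0.3, -0.2, 0.2]
width: 0.0855
```

>>> {"api": "arm_command", "payload": {
  "series": [
    [[0,0,0],[-0.5,-2.5,0]],
    [[-1.86,0,-0.36],[0,0,0]],
    [[0,3,0],[0,0,0]],
    [[0,2.5,0],[0,0,0]],
    [[0,1.5,0],[0,0,0]],
    [[0,0,0],[0,0,0]],
    [[0,0,0],[0,0,0]],
    [[0,0,0],[0,0,0]],
    [[0,0,0],[0,0,0]],
    [[0,0,0],[0,0,0]]
  ]
}}

```text
time_s: 5.4
eef_pos: [0.5021, -0.1614, 0.0929]
orientation: [-1.563, -0.001, -1.536]
ft_force: [0.5, -0.3, 0.0]
width: 0.0854
```

Run:
```python
from h import *
a=cap("top");b=cap("scene")
cv2.imwrite("pics/g1.png",np.vstack([cv2.resize(a["image"][200:310,320:500,::-1],None,fx=2.7,fy=2.7),cv2.resize(b["image"][110:230,200:380,::-1],None,fx=2.7,fy=2.4)]))
```

```text
(no output)
```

View pics/g1.png

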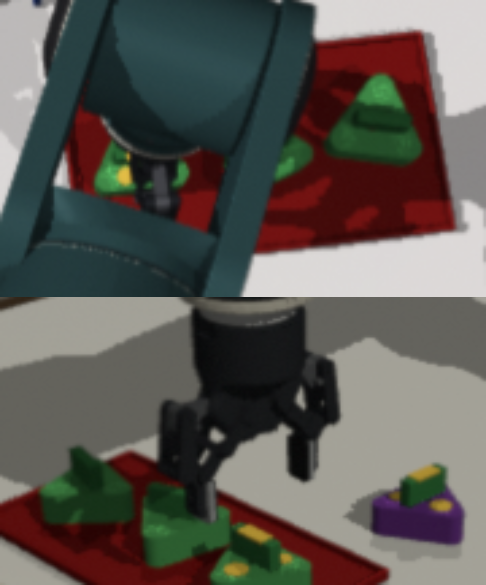

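The gripper straddles the marked mould's rib (yellow strip at about (255,535) in the composite), jaws across x, with the neighbours clear. I'll descend and close.

>>> {"api": "arm_command", "payload": {
  "series": [
    [[0.3,1.5,0],[-0.4,0,0]],
    [[0,1.5,0],[0,0,0]],
    [[0,1.0,0],[0,0,0]],
    [[0,0.4,0],[0,0,0]],
    [[0,0,0],[0,0,0]],
    [[0,0,0],[0,0,0]],
    [[0,0,0],[0,0,0]],
    [[0,0,0],[0,0,0]],
    [[0,0,0],[0,0,0]],
    [[0,0,0],[0,0,0]]
  ]
}}

```text
time_s: 6.75
eef_pos: [0.5022, -0.1647, 0.0455]
orientation: [-1.571, -0.001, -1.536]
ft_force: [0.8, -0.5, -0.5]
width: 0.0855
```

>>> {"api": "arm_command", "payload": {
  "grip": 0,
  "series": [
    [[0,0,0],[0,0,0]],
    [[0,0,0],[0,0,0]],
    [[0,0,0],[0,0,0]],
    [[0,0,0],[0,0,0]],
    [[0,0,0],[0,0,0]],
    [[0,0,0],[0,0,0]],
    [[0,0,0],[0,0,0]],
    [[0,0,0],[0,0,0]],
    [[0,0,0],[0,0,0]],
    [[0,0,0],[0,0,0]]
  ]
}}

```text
time_s: 8.0
eef_pos: [0.5023, -0.1647, 0.0457]
orientation: [-1.57, -0.001, -1.536]
ft_force: [0.7, 0.3, 1.2]
width: 0.0108
```

>>> {"api": "arm_command", "payload": {
  "series": [
    [[0,-1.5,0],[0,0,0]],
    [[0,-3,0],[0,0,0]],
    [[0,-4,0],[0,0,0]],
    [[0,-4,0],[0,0,0]],
    [[-3,-0.5,0.4],[0,0,0]],
    [[-5,0,0.7],[0,0,0]],
    [[-5,0,0.7],[0,0,0]],
    [[-5,0,0.7],[0,0,0]],
    [[-5,0,0.7],[0,0,0]],
    [[-5,0,0.7],[0,0,0]]
  ]
}}

```text
time_s: 9.25
eef_pos: [0.5319, 0.1223, 0.19]
orientation: [-1.564, -0.002, -1.542]
ft_force: [0.6, -0.1, -0.2]
width: 0.0107
```

>>> {"api": "arm_command", "payload": {
  "series": [
    [[-4,0,0.6],[0,0,0]],
    [[-3,0,0.4],[0,0,0]],
    [[-1,0,0.2],[0,0,0]],
    [[0,0,0],[-0.4,0,0]],
    [[0,0,0],[0,0,0]],
    [[0,3,0],[0,0,0]],
    [[0,3,0],[0,0,0]],
    [[0,1,0],[0,0,0]],
    [[0,0,0],[0,0,0]],
    [[0,0,0],[0,0,0]]
  ]
}}

```text
time_s: 10.5
eef_pos: [0.5426, 0.2032, 0.1252]
orientation: [-1.566, -0.001, -1.543]
ft_force: [0.4, 0.4, -0.7]
width: 0.0108
```

Run:
```python
from h import *
b=cap("scene"); crop(b,330,180,200,230,2.5,"b1")
```

```text
(no output)
```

View pics/b1.png

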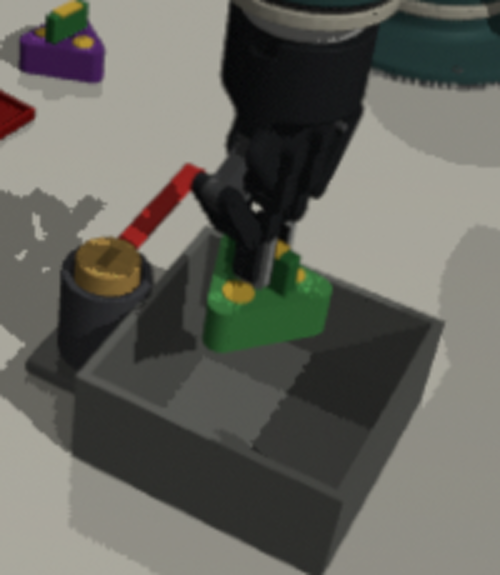

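The mould is held upright over the bin (green at about (268,315) in the crop), about 15 mm short in y. I'll shift it and lower.

>>> {"api": "arm_command", "payload": {
  "series": [
    [[-1.2,0,0.3],[-0.3,0,0]],
    [[0,2,0],[0,0,0]],
    [[0,2,0],[0,0,0]],
    [[0,2,0],[0,0,0]],
    [[0,1.2,0],[0,0,0]],
    [[0,0.2,0],[0,0,0]],
    [[0,0.2,0],[0,0,0]],
    [[0,0,0],[0,0,0]],
    [[0,0,0],[0,0,0]],
    [[0,0,0],[0,0,0]]
  ]
}}

```text
time_s: 11.8
eef_pos: [0.5461, 0.2164, 0.0472]
orientation: [-1.57, -0.001, -1.543]
ft_force: [-0.5, 0.2, -1.0]
width: 0.011
```

>>> {"api": "arm_command", "payload": {
  "series": [
    [[0,0.15,0],[0,0,0]],
    [[0,0,0],[0,0,0]],
    [[0,0,0],[0,0,0]],
    [[0,0,0],[0,0,0]],
    [[0,0,0],[0,0,0]],
    [[0,0,0],[0,0,0]],
    [[0,0,0],[0,0,0]],
    [[0,0,0],[0,0,0]],
    [[0,0,0],[0,0,0]],
    [[0,0,0],[0,0,0]]
  ]
}}

```text
time_s: 13.05
eef_pos: [0.5463, 0.2164, 0.0457]
orientation: [-1.569, -0.001, -1.543]
ft_force: [-0.3, -0.3, 0.7]
width: 0.011
```

>>> {"api": "arm_command", "payload": {
  "grip": 50,
  "series": [
    [[0,0,0],[0,0,0]],
    [[0,0,0],[0,0,0]],
    [[0,0,0],[0,0,0]],
    [[0,0,0],[0,0,0]],
    [[0,0,0],[0,0,0]],
    [[0,-1,0],[0,0,0]],
    [[0,-3,0],[0,0,0]],
    [[0,-4,0],[0,0,0]],
    [[0,-4,0],[0,0,0]],
    [[0,-4,0],[0,0,0]]
  ]
}}

```text
time_s: 14.3
eef_pos: [0.5447, 0.2161, 0.2097]
orientation: [-1.574, -0.002, -1.543]
ft_force: [0.6, 0.1, 0.3]
width: 0.0426
```

Run:
```python
from h import *
b=cap("scene"); crop(b,330,180,200,230,2.5,"b2")
```

```text
(no output)
```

View pics/b2.png

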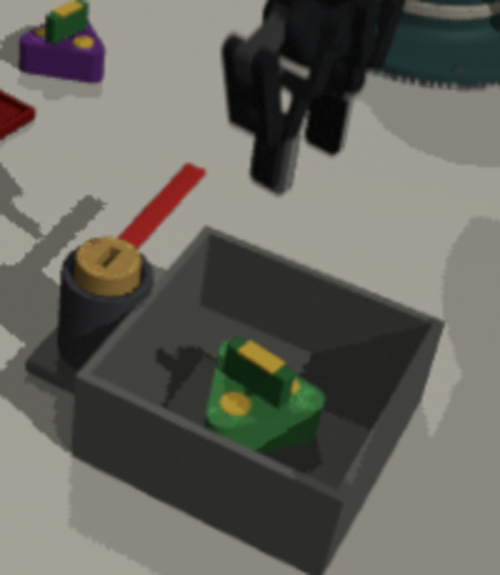

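The mould stands upright in the bin, released (crop (265,395)). Next is the key.

>>> {"api": "arm_command", "payload": {
  "series": [
    [[4.3,0,2.3],[0,0,0]],
    [[4.3,0,2.3],[0,0,0]],
    [[4.3,0,2.3],[0,0,0]],
    [[4.3,0,2.3],[0,0,0]],
    [[4.3,0,2.3],[0,0,0]],
    [[0,0,0],[0,-10,0]],
    [[0,0,0],[0,-10,0]],
    [[0,0,0],[0,-10,0]],
    [[0,0,0],[0,-10,0]],
    [[0,0,0],[0,-10,0]]
  ]
}}

```text
time_s: 15.6
eef_pos: [0.6713, -0.0025, 0.2253]
orientation: [-1.562, -0.009, -0.643]
ft_force: [0.2, -0.2, 0.8]
width: 0.0428
```

>>> {"api": "arm_command", "payload": {
  "series": [
    [[0,0,0],[0,-10,0]],
    [[0,0,0],[0,-10,0]],
    [[0,0,0],[0,-10,0]],
    [[0,0,0],[0,-10,0]],
    [[0,0,0],[0,-10,0]],
    [[0,0,0],[0,-7,0]],
    [[0,0,0],[0,0,0]],
    [[0,0,0],[0,0,0]],
    [[0,0,0],[0,0,0]],
    [[0,0,0],[0,0,0]]
  ]
}}

```text
time_s: 16.85
eef_pos: [0.6711, -0.0025, 0.2299]
orientation: [-1.576, -0.015, 0.38]
ft_force: [-0.7, 0.1, -0.7]
width: 0.043
```

>>> {"api": "arm_command", "payload": {
  "series": [
    [[-0.35,0,0.5],[0.3,2,0.85]],
    [[0,3,0],[0,0,0]],
    [[0,3,0],[0,0,0]],
    [[0,3,0],[0,0,0]],
    [[0,1.5,0],[0,0,0]],
    [[0,0,0],[0,0,0]],
    [[0,0,0],[0,0,0]],
    [[0,0,0],[0,0,0]],
    [[0,0,0],[0,0,0]],
    [[0,0,0],[0,0,0]]
  ]
}}

```text
time_s: 18.1
eef_pos: [0.6676, 0.001, 0.1269]
orientation: [-1.572, -0.006, 0.34]
ft_force: [0.2, 0.2, 0.1]
width: 0.0426
```

Run:
```python
from h import *
b=cap("scene"); a=cap("top")
s=bot.observe();print(s["eef_pos"],s["orientation"])
cv2.imwrite("pics/k1.png",np.hstack([cv2.resize(b["image"][200:340,210:350,::-1],None,fx=2.8,fy=2.8),cv2.resize(a["image"][130:270,230:370,::-1],None,fx=2.8,fy=2.8)]))
```

```text
[0.66759856 0.00103709 0.12675251] [-1.57205779 -0.00592651  0.33994916]
```

View pics/k1.png

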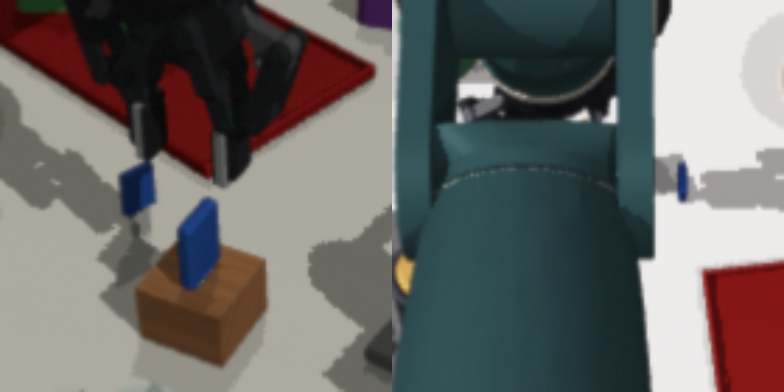

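The open fingers straddle the big key's bow (composite (200,240)), and the small key (137,190) is clear of them. I'll descend.

>>> {"api": "arm_command", "payload": {
  "series": [
    [[-0.15,2,0],[0,0,0.3]],
    [[0,2,0],[0,0,0]],
    [[0,1.5,0],[0,0,0]],
    [[0,1.0,0],[0,0,0]],
    [[0,0.2,0],[0,0,0]],
    [[0,0,0],[0,0,0]],
    [[0,0,0],[0,0,0]],
    [[0,0,0],[0,0,0]],
    [[0,0,0],[0,0,0]],
    [[0,0,0],[0,0,0]]
  ]
}}

```text
time_s: 19.45
eef_pos: [0.6661, 0.0005, 0.0548]
orientation: [-1.572, -0.0, 0.34]
ft_force: [0.4, -0.5, 0.1]
width: 0.0427
```

>>> {"api": "arm_command", "payload": {
  "grip": 0,
  "series": [
    [[0,0,0],[0,0,0]],
    [[0,0,0],[0,0,0]],
    [[0,0,0],[0,0,0]],
    [[0,0,0],[0,0,0]],
    [[0,0,0],[0,0,0]],
    [[0,0,0],[0,0,0]],
    [[0,0,0],[0,0,0]],
    [[0,0,0],[0,0,0]],
    [[0,0,0],[0,0,0]],
    [[0,0,0],[0,0,0]]
  ]
}}

```text
time_s: 20.7
eef_pos: [0.6662, 0.0005, 0.055]
orientation: [-1.572, -0.0, 0.34]
ft_force: [-0.4, 0.4, 0.7]
width: 0.0095
```

Run:
```python
from h import *
b=cap("scene"); crop(b,230,220,110,110,5,"k2")
s=bot.observe();print(s["eef_pos"],s["orientation"],s["ft_force"],s["moment"],s["width"])
```

```text
[6.66189738e-01 4.66621798e-04 5.50122634e-02] [-1.57199439e+00 -3.09677241e-04  3.39896355e-01] [-0.36849004 -1.5471917   0.23189795] [ 0.03190588  0.04405796 -0.00271324] 0.009031070926089698
```

View pics/k2.png

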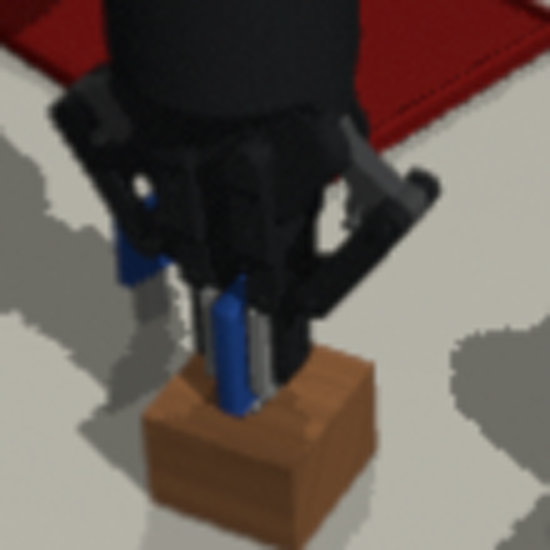

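>>> {"api": "arm_command", "payload": {
  "series": [
    [[0,-1,0],[0,0,0]],
    [[0,-2,0],[0,0,0]],
    [[0,-3,0],[0,0,0]],
    [[0,-3,0],[0,0,0]],
    [[0,-1.5,0],[0,0,0]],
    [[0,0,0],[0,5.9,0]],
    [[0,0,0],[0,0,0]],
    [[-2.2,0,4.3],[0,0,0]],
    [[-2.2,0,4.3],[0,0,0]],
    [[-2.2,0,4.3],[0,0,0]]
  ]
}}

```text
time_s: 22.0
eef_pos: [0.5703, 0.1109, 0.1682]
orientation: [-1.573, -0.002, 0.24]
ft_force: [0.3, 1.2, 0.3]
width: 0.0093
```

>>> {"api": "arm_command", "payload": {
  "series": [
    [[0,0,0],[0,0,0]],
    [[0,0,0],[0,0,0]],
    [[0,0,0],[0,0,0]],
    [[0,0,0],[0,0,0]],
    [[0,0,0],[0,0,0]],
    [[0,0,0],[0,0,0]],
    [[0,0,0],[0,0,0]],
    [[0,0,0],[0,0,0]],
    [[0,0,0],[0,0,0]],
    [[0,0,0],[0,0,0]]
  ]
}}

```text
time_s: 23.25
eef_pos: [0.57, 0.1108, 0.1677]
orientation: [-1.573, -0.001, 0.246]
ft_force: [-0.1, 0.6, -0.2]
width: 0.0095
```

Run:
```python
from h import *
b=cap("scene"); a=cap("top"); crop(b,325,205,100,110,5,"k3"); crop(a,190,170,110,110,5,"k3t")
s=bot.observe();print(s["eef_pos"],s["orientation"],s["ft_force"],s["moment"],s["width"])
```

```text
[0.56999713 0.1107492  0.16763724] [-1.57280610e+00 -6.11169484e-04  2.45620247e-01] [-0.28639628 -0.46091326  0.173074  ] [-0.02388099  0.0729597   0.0250317 ] 0.009108491086966354
```

View pics/k3.png

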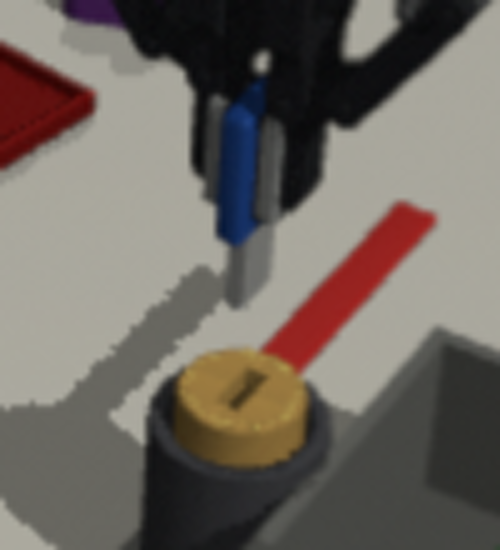

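View pics/k3t.png

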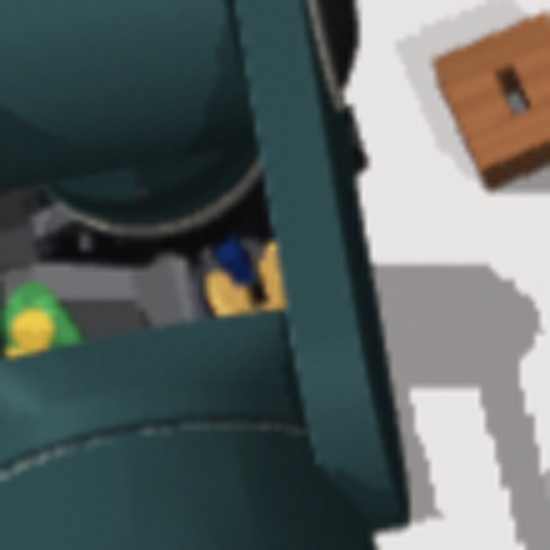

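Run:
```python
from h import *
b=cap("scene")
s=bot.observe();p=s["eef_pos"];yw=s["orientation"][2]
x0,y0,w,h,k=360,225,32,50,12
im=cv2.resize(b["image"][y0:y0+h,x0:x0+w,::-1],None,fx=k,fy=k,interpolation=cv2.INTER_CUBIC)
cv2.imwrite("pics/z1.png",im)
ov=im.copy()
R=np.array([[np.cos(yw),-np.sin(yw)],[np.sin(yw),np.cos(yw)]])
def px(x,y,z):
    q=np.r_[p[:2]+R@[x,y],z]; return (proj(b,q)[0]-[x0,y0]+.5)*k
zs=p[2]-.015
for nm,x,y,z in [("bow+x-y",.017,-.005,zs),("bow+x+y",.017,.005,zs),("bow-x+y",-.017,.005,zs),("bl",.009,-.003,zs-.027),("bl",.009,.003,zs-.027),("bl",-.009,.003,zs-.027),("bltop",.009,-.003,zs),("bltop",-.009,.003,zs),("bltop",.009,.003,zs)]:
    u=px(x,y,z);print(nm,u.round(0)); cv2.circle(ov,tuple(int(v) for v in u),4,(0,255,0),-1)
yk=np.radians(13.6);Rk=np.array([[np.cos(yk),-np.sin(yk)],[np.sin(yk),np.cos(yk)]])
for x,y in [(.01,.004),(.01,-.004),(-.01,.004),(-.01,-.004)]:
    u=(proj(b,np.r_[np.array([.5707,.1117])+Rk@[x,y],.088])[0]-[x0,y0]+.5)*k
    print("hole",u.round(0)); cv2.circle(ov,tuple(int(v) for v in u),4,(255,0,255),-1)
cv2.imwrite("pics/z1o.png",np.hstack([im,ov]))
```

```text
bow+x-y [ 89. 343.]
bow+x+y [161. 372.]
bow-x+y [295. 231.]
bl [124. 488.]
bl [166. 505.]
bl [236. 430.]
bltop [136. 315.]
bltop [250. 258.]
bltop [179. 332.]
hole [152. 747.]
hole [ 98. 724.]
hole [229. 663.]
hole [175. 640.]
```

View pics/z1o.png

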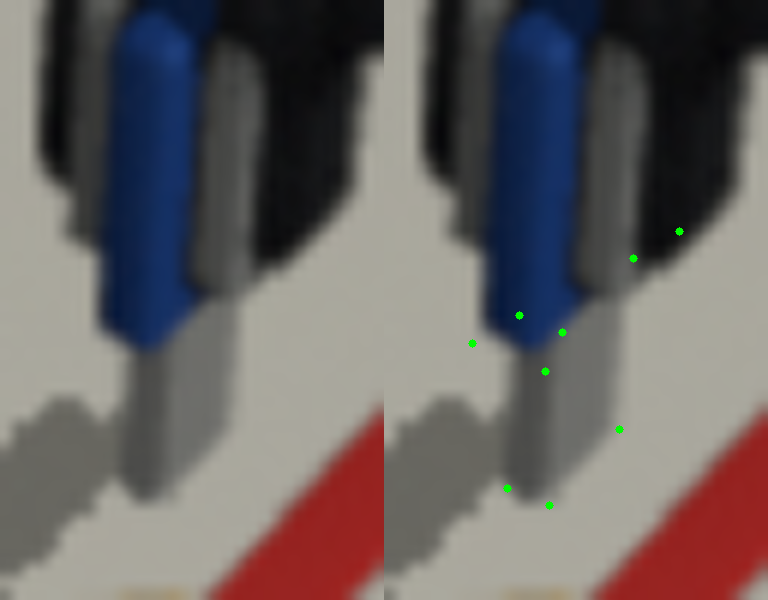

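>>> {"api": "arm_command", "payload": {
  "series": [
    [[0.07,1,0.08],[0.1,0.5,0]],
    [[0,1.2,0],[0,0,0]],
    [[0,0.2,0],[0,0,0]],
    [[0,0,0],[0,0,0]],
    [[0,0,0],[0,0,0]],
    [[0,0,0],[0,0,0]],
    [[0,0,0],[0,0,0]],
    [[0,0,0],[0,0,0]],
    [[0,0,0],[0,0,0]],
    [[0,0,0],[0,0,0]]
  ]
}}

```text
time_s: 24.65
eef_pos: [0.5705, 0.1118, 0.142]
orientation: [-1.571, -0.001, 0.236]
ft_force: [-0.7, 0.1, -0.1]
width: 0.0094
```

```bash
cat > look.py <<'E'
from h import *
import sys
b=cap("scene");a=cap("top")
s=bot.observe();p=s["eef_pos"];yw=s["orientation"][2];print(p,s["orientation"],s["ft_force"],s["moment"])
R=np.array([[np.cos(yw),-np.sin(yw)],[np.sin(yw),np.cos(yw)]])
zs=p[2]-.015
yk=np.radians(13.6);Rk=np.array([[np.cos(yk),-np.sin(yk)],[np.sin(yk),np.cos(yk)]])
def view(c,x0,y0,w,h,k):
    im=cv2.resize(c["image"][y0:y0+h,x0:x0+w,::-1],None,fx=k,fy=k,interpolation=cv2.INTER_CUBIC);ov=im.copy()
    def dot(P,col):
        u=(proj(c,P)[0]-[x0,y0]+.5)*k; cv2.circle(ov,tuple(int(v) for v in u),3,col,-1)
    for x,y,z in [(.009,-.003,zs-.027),(.009,.003,zs-.027),(-.009,.003,zs-.027),(.009,-.003,zs),(-.009,.003,zs),(.009,.003,zs)]: dot(np.r_[p[:2]+R@[x,y],z],(0,255,0))
    for x,y in [(.01,.004),(.01,-.004),(-.01,.004),(-.01,-.004)]: dot(np.r_[np.array([.5707,.1117])+Rk@[x,y],.088],(255,0,255))
    return np.hstack([im,ov])
cv2.imwrite(f"pics/{sys.argv[1]}.png",view(b,355,245,36,54,11))
cv2.imwrite(f"pics/{sys.argv[1]}t.png",view(a,222,208,36,36,11))
E
python3 look.py z2
```

```text
[0.57052304 0.11174447 0.14195189] [-1.57093175e+00 -6.83862861e-04  2.36265969e-01] [-0.32538637  0.3158776  -0.98681287] [-0.0288396  -0.01646962 -0.00673713]
```

View pics/z2.png

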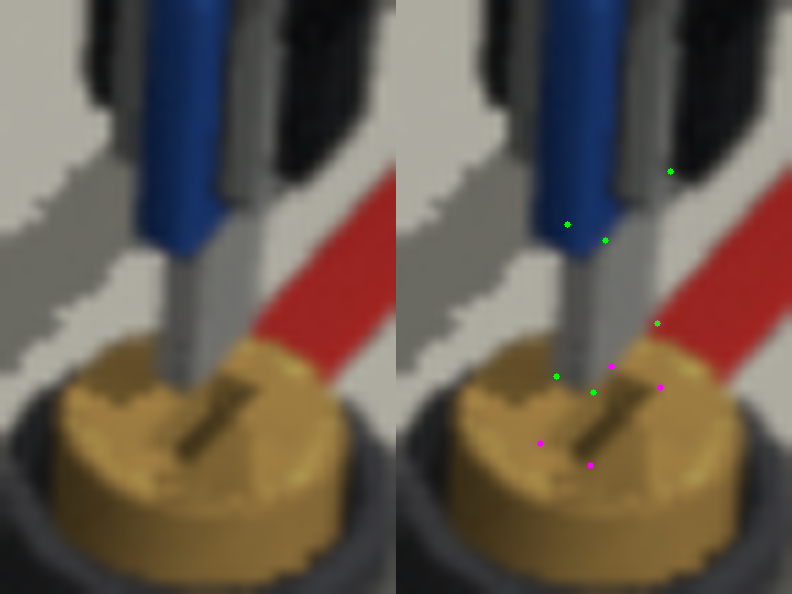

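View pics/z2t.png

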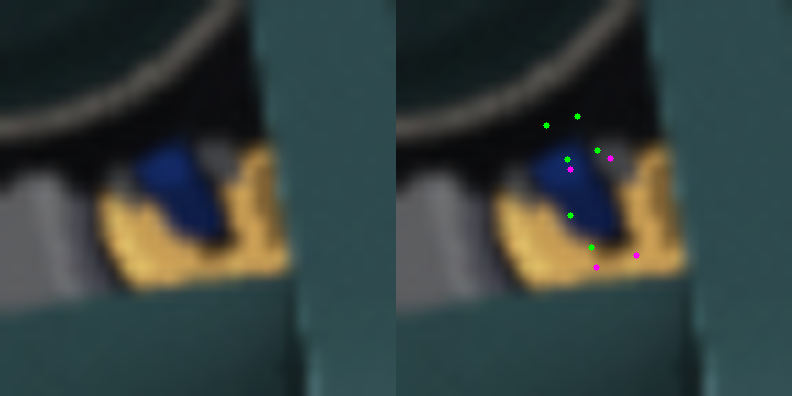

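The right mouth edge of the slot (left panel (190,460)–(262,388)) and the blade edges both match the projections to under half a pixel. I'll start inserting.

>>> {"api": "arm_command", "payload": {
  "series": [
    [[0,0.4,0],[0,0,0]],
    [[0,0.4,0],[0,0,0]],
    [[0,0.4,0],[0,0,0]],
    [[0,0.3,0],[0,0,0]],
    [[0,0.3,0],[0,0,0]],
    [[0,0,0],[0,0,0]],
    [[0,0,0],[0,0,0]],
    [[0,0,0],[0,0,0]],
    [[0,0,0],[0,0,0]],
    [[0,0,0],[0,0,0]]
  ]
}}

```text
time_s: 26.0
eef_pos: [0.5705, 0.1117, 0.1227]
orientation: [-1.571, -0.001, 0.236]
ft_force: [-0.8, -0.6, -0.9]
width: 0.0095
```

```bash
python3 look.py z3
```

```text
[0.5704978  0.11172204 0.1226482 ] [-1.57099000e+00 -5.26705826e-04  2.36252888e-01] [ 0.01932746  0.017092   -0.58552018] [-0.04095263  0.0375377  -0.00796915]
```

View pics/z3.png

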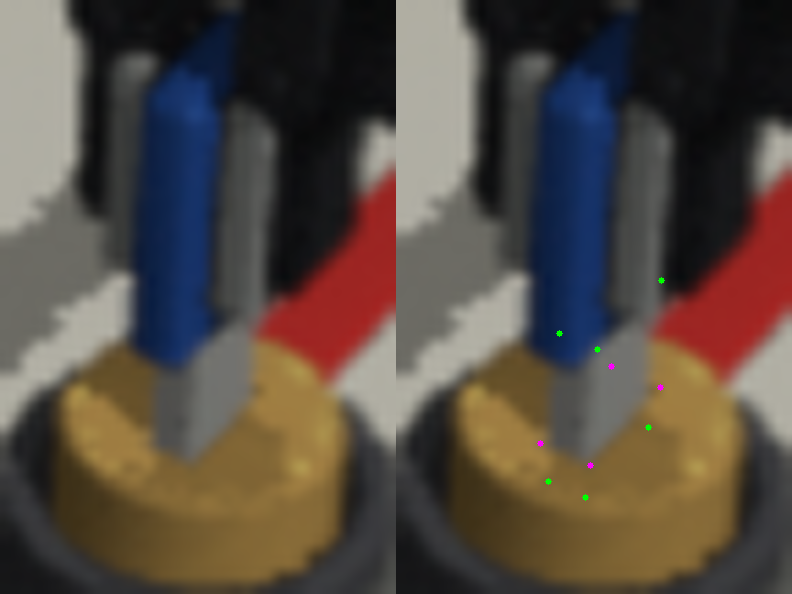

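The blade has entered about 10 mm with no force. Now I push with wiggles past the pins.

>>> {"api": "arm_command", "payload": {
  "series": [
    [[0,0.3,0],[0,2,0]],
    [[0,0.3,0],[0,-4,0]],
    [[0,0.3,0],[0,4,0]],
    [[0,0.3,0],[0,-4,0]],
    [[0,0.3,0],[0,4,0]],
    [[0,0.3,0],[0,-4,0]],
    [[0,0.3,0],[0,4,0]],
    [[0,0.2,0],[0,-2,0]],
    [[0,0.1,0],[0,0,0]],
    [[0,0,0],[0,0,0]]
  ]
}}

```text
time_s: 27.35
eef_pos: [0.5714, 0.1115, 0.103]
orientation: [-1.572, -0.004, 0.233]
ft_force: [-2.4, -1.3, -0.5]
width: 0.0093
```

```bash
python3 look.py z4
```

```text
[0.5714553  0.11156109 0.10292654] [-1.57201456 -0.00420734  0.23275875] [-4.34526285 -0.37285947  6.19731833] [-0.18876111  0.85044444  0.03329351]
```

View pics/z4.png

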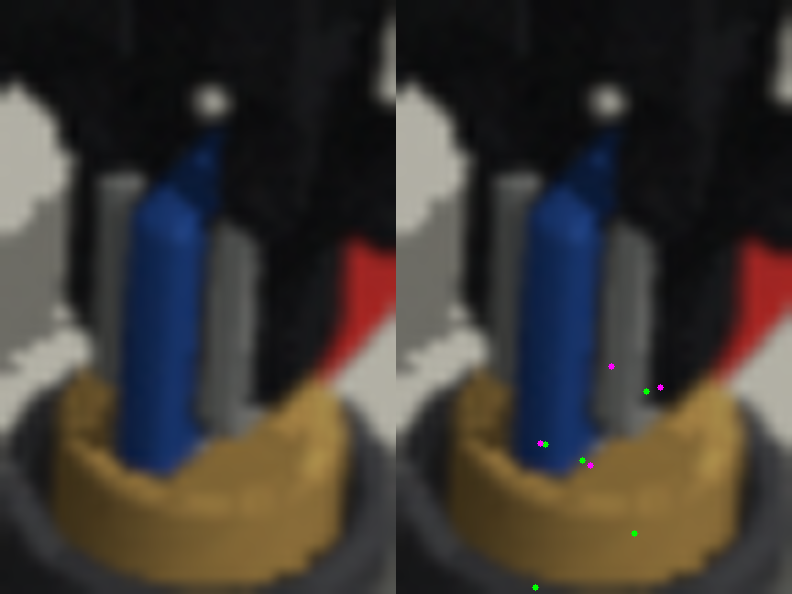

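>>> {"api": "arm_command", "payload": {
  "series": [
    [[0,0.3,0],[0,2,0]],
    [[0,0.3,0],[0,-4,0]],
    [[0,0.3,0],[0,4,0]],
    [[0,0.3,0],[0,-4,0]],
    [[0,0.3,0],[0,2,0]],
    [[0,0.3,0],[0,0,0]],
    [[0,0.3,0],[0,0,0]],
    [[0,0,0],[0,0,0]],
    [[0,0,0],[0,0,0]],
    [[0,0,0],[0,0,0]]
  ]
}}

```text
time_s: 28.7
eef_pos: [0.5722, 0.1117, 0.1027]
orientation: [-1.573, -0.01, 0.242]
ft_force: [-2.4, -0.4, 3.3]
width: 0.0093
```

```bash
python3 look.py z5
python3 - <<'E'
from h import *
b=cams.capture("scene")
yk=np.radians(13.6);Rk=np.array([[np.cos(yk),-np.sin(yk)],[np.sin(yk),np.cos(yk)]])
for dz in (0,.002,.004,.006):
  for x,y in [(.017,-.005),(.017,.005),(-.017,.005)]:
    print(dz,x,y,(proj(b,np.r_[np.array([.5705,.1117])+Rk@[x,y],.088+dz])[0]-[355,245]+.5)*11)
E
```

```text
[0.57220223 0.1117411  0.10273735] [-1.57301419 -0.01027158  0.24164211] [-3.90677154 -0.17919909  2.97475835] [-0.12346178  0.5441711  -0.04967669]
0 0.017 -0.005 [113.72980086 468.13130045]
0 0.017 0.005 [176.27164493 495.04321781]
0 -0.017 0.005 [296.05047079 362.66165197]
0.002 0.017 -0.005 [114.46304914 457.26892953]
0.002 0.017 0.005 [177.10785426 484.1645974 ]
0.002 -0.017 0.005 [297.03412863 351.88299193]
0.004 0.017 -0.005 [115.19794509 446.37223643]
0.004 0.017 0.005 [177.94597216 473.25133007]
0.004 -0.017 0.005 [298.01991809 341.07143018]
0.006 0.017 -0.005 [115.93449117 435.44109654]
0.006 0.017 0.005 [178.7860017  462.30328872]
0.006 -0.017 0.005 [299.00784196 330.22685321]
```

View pics/z5.png

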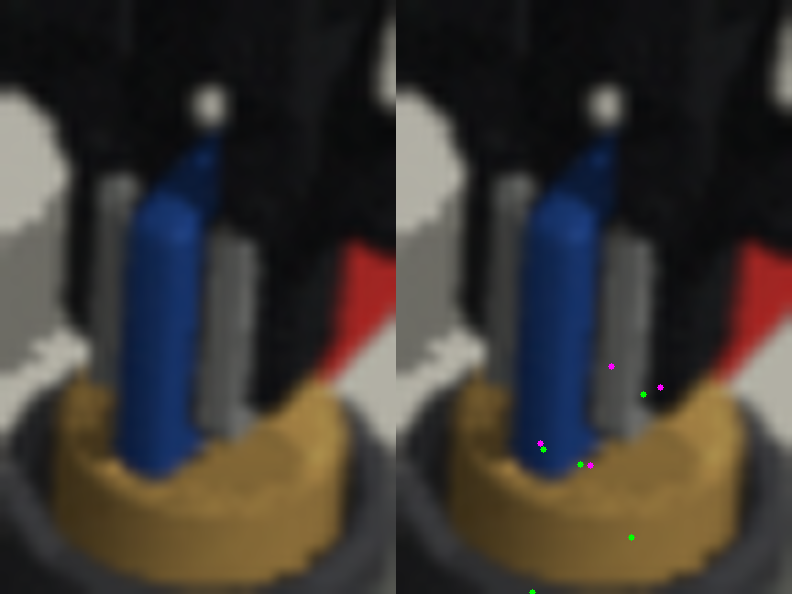

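z no longer drops and the bow bottom is where the home projection puts it, so the key is home. I'll undo the slight tilt and creep, and let it rest.

>>> {"api": "arm_command", "payload": {
  "series": [
    [[-0.1,0,0],[0.1,0,0.4]],
    [[-0.1,0,0],[0,0,0.3]],
    [[0,0,0],[0,0,0]],
    [[0,0,0],[0,0,0]],
    [[0,0,0],[0,0,0]],
    [[0,0,0],[0,0,0]],
    [[0,0,0],[0,0,0]],
    [[0,0,0],[0,0,0]],
    [[0,0,0],[0,0,0]],
    [[0,0,0],[0,0,0]]
  ]
}}

```text
time_s: 30.1
eef_pos: [0.5717, 0.1116, 0.1028]
orientation: [-1.571, -0.001, 0.242]
ft_force: [0.2, 0.5, 1.5]
width: 0.0093
```

```bash
python3 look.py z6
```

```text
[0.57176103 0.11153571 0.10283329] [-1.57109577e+00 -1.29220644e-03  2.41668092e-01] [-0.02972964 -0.10718991  1.37857473] [ 0.07390164 -0.19125581 -0.0073831 ]
```

View pics/z6.png

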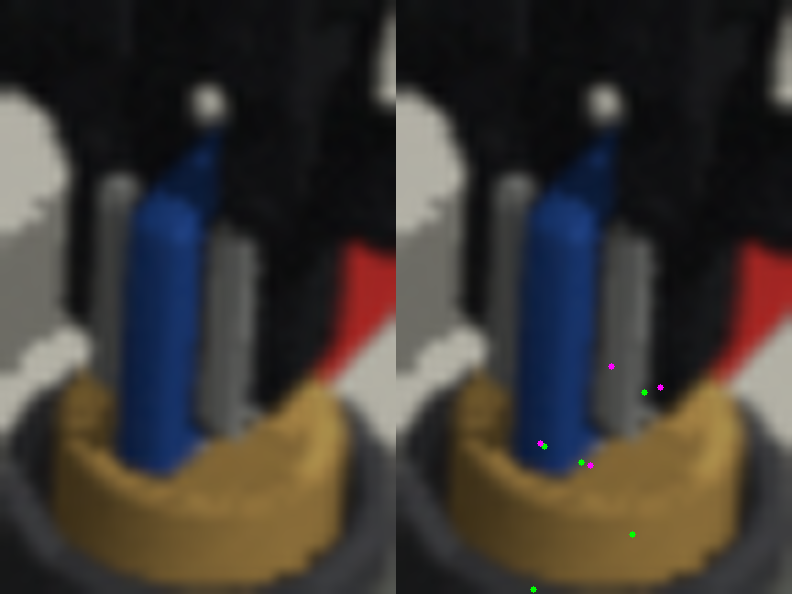

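A slightly harder push, ending under load, to confirm it is bottomed.

>>> {"api": "arm_command", "payload": {
  "series": [
    [[0,0.4,0],[0,2,0.5]],
    [[0,0.5,0],[0,-4,-0.5]],
    [[0,0.5,0],[0,4,0.5]],
    [[0,0.5,0],[0,-4,-0.5]],
    [[0,0.5,0],[0,4,0.5]],
    [[0,0.5,0],[0,-2,0]],
    [[-0.1,0.5,0],[0,0,0.3]],
    [[0,0.5,0],[0,0,0]],
    [[0,0.5,0],[0,0,0]],
    [[0,0.5,0],[0,0,0]]
  ]
}}

```text
time_s: 31.45
eef_pos: [0.5737, 0.112, 0.1018]
orientation: [-1.573, -0.004, 0.239]
ft_force: [-29.4, -5.7, 51.7]
width: 0.0094
```

```bash
python3 look.py z7
```

```text
[0.57368062 0.11201994 0.10187109] [-1.57319667 -0.00416131  0.23885581] [-29.77853784  -5.88217843  52.16710213] [-0.74369463  4.77220223 -0.01319822]
```

View pics/z7.png

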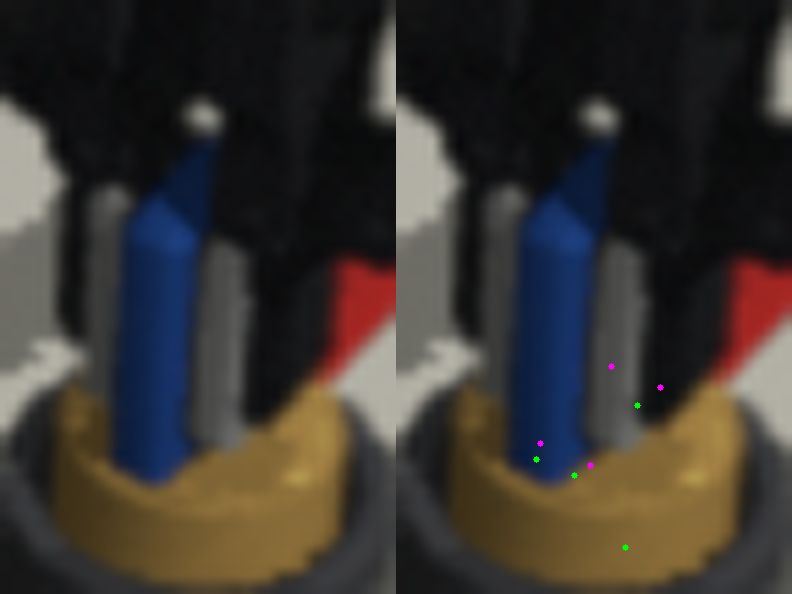

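Bottomed: 52 N with no further travel. Now I'll relax and recentre.

>>> {"api": "arm_command", "payload": {
  "series": [
    [[-0.2,0,0],[0,0,0]],
    [[0,0,0],[0.1,0,0.2]],
    [[0,0,0],[0,0,0]],
    [[0,0,0],[0,0,0]],
    [[0,0,0],[0,0,0]],
    [[0,0,0],[0,0,0]],
    [[0,0,0],[0,0,0]],
    [[0,0,0],[0,0,0]],
    [[0,0,0],[0,0,0]],
    [[0,0,0],[0,0,0]]
  ]
}}

```text
time_s: 32.8
eef_pos: [0.5724, 0.1117, 0.1025]
orientation: [-1.571, -0.002, 0.238]
ft_force: [2.3, 1.1, 2.3]
width: 0.0096
```

```bash
python3 look.py z8
```

```text
[0.57244493 0.11169273 0.10248986] [-1.57143626 -0.00225366  0.23794437] [1.52984144 1.29622527 1.81495613] [ 0.11500351 -0.53218901 -0.02754841]
```

View pics/z8.png

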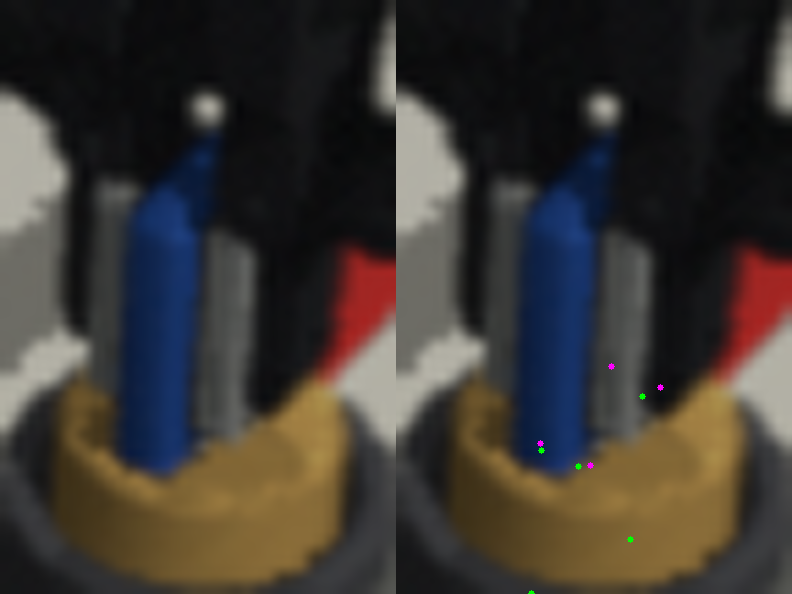

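>>> {"api": "arm_command", "payload": {
  "series": [
    [[0,0.05,0],[0,9,0]],
    [[0,0.05,0],[0,9,0]],
    [[0,0.05,0],[0,9,0]],
    [[0,0.05,0],[0,9,0]],
    [[0,0.05,0],[0,9,0]],
    [[0,0,0],[0,0,0]],
    [[0,0,0],[0,0,0]],
    [[0,0,0],[0,0,0]],
    [[0,0,0],[0,0,0]],
    [[0,0,0],[0,0,0]]
  ]
}}

```text
time_s: 34.15
eef_pos: [0.5721, 0.1109, 0.1025]
orientation: [-1.571, -0.003, -0.57]
ft_force: [1.6, -0.3, 3.0]
width: 0.0095
```

Run:
```python
from h import *
b=cap("scene","r1"); crop(b,325,205,130,110,5,"r1c");a=cap("top");crop(a,170,180,110,110,5,"r1t")
s=bot.observe();print(s["eef_pos"],s["orientation"],s["ft_force"],s["moment"],s["width"])
```

```text
[0.57216208 0.11092816 0.10248976] [-1.57139976 -0.00277662 -0.57002355] [ 1.65461454 -0.88910608  2.57412155] [-0.04974945 -0.34433131  0.02063124] 0.009508677163055613
```

View pics/r1c.png

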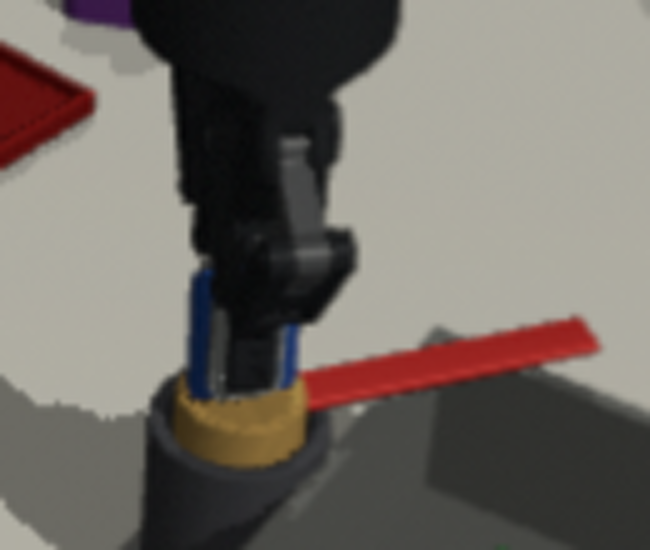

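View pics/r1t.png

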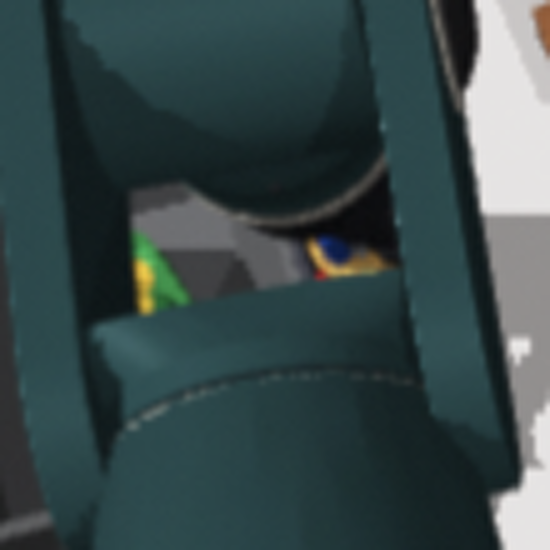

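The cylinder is turning with the key at low force, and the bar is at about 45°. I'll continue.

>>> {"api": "arm_command", "payload": {
  "series": [
    [[0,0.05,0],[0,9,0]],
    [[0,0.05,0],[0,9,0]],
    [[0,0.05,0],[0,9,0]],
    [[0,0.05,0],[0,9,0]],
    [[0,0.05,0],[0,9,0]],
    [[0,0.05,0],[0,2,0]],
    [[0,0,0],[0,0,0]],
    [[0,0,0],[0,0,0]],
    [[0,0,0],[0,0,0]],
    [[0,0,0],[0,0,0]]
  ]
}}

```text
time_s: 35.5
eef_pos: [0.5707, 0.11, 0.1025]
orientation: [-1.573, -0.004, -1.416]
ft_force: [1.0, -0.1, 4.0]
width: 0.0091
```

Run:
```python
from h import *
b=cap("scene","r2"); crop(b,325,205,190,190,4,"r2c")
s=bot.observe();print(s["eef_pos"],s["orientation"],s["ft_force"],s["moment"],s["width"])
```

```text
[0.57073545 0.10997097 0.1024591 ] [-1.57294556 -0.00416657 -1.41602557] [0.54044861 0.16303976 3.28796844] [-0.02539666 -0.19444733  0.0475334 ] 0.009721206738960602
```

View pics/r2c.png

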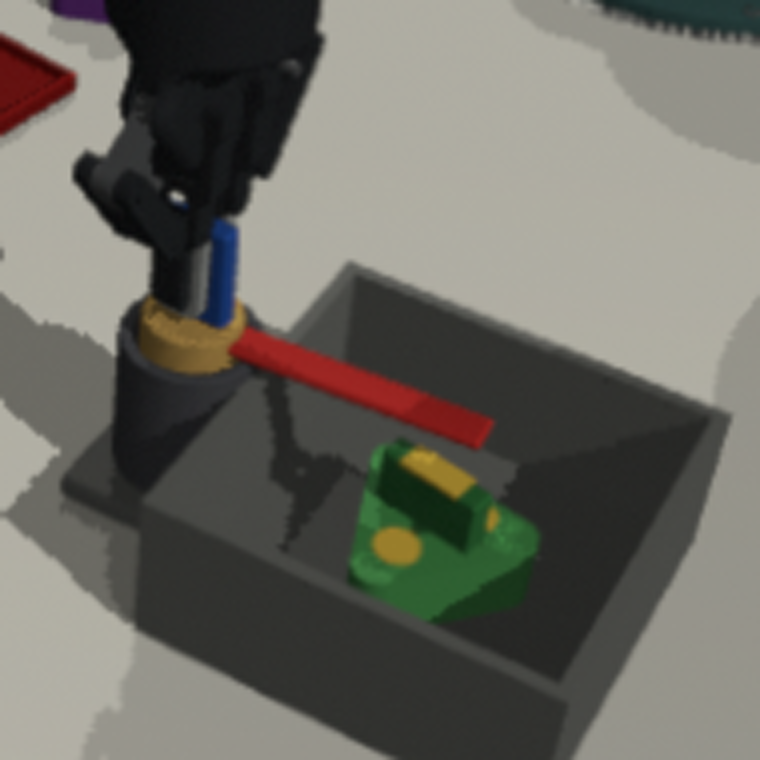

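Run:
```python
from h import *
b=cams.capture("scene")
P=onz(b,(484/4+325-.4,433/4+205-.4),.084);Q=onz(b,(240/4+325-.4,343/4+205-.4),.084)
d=P-Q;print(P,Q,"bar az",np.degrees(np.arctan2(d[1],d[0])), "rotor",193.6-np.degrees(np.arctan2(d[1],d[0])))
for _ in range(4):
    s=bot.observe();print(s["eef_pos"],s["moment"][2],s["ft_force"],s["dq"].round(4)); cams.capture("top")
```

```text
[0.53856143 0.2273579  0.084     ] [0.56792246 0.13346037 0.084     ] bar az 107.36405856186056 rotor 86.23594143813943
[0.57070717 0.10998425 0.10243492] 0.0702923501749338 [1.20028332 0.25090675 3.01050292] [-0.0012 -0.0009 -0.0001 -0.0014  0.0005  0.0027]
[0.57071458 0.10996011 0.10243316] 0.0859356986130314 [ 0.69807033 -0.41112774  4.35481137] [ 0.001   0.0011 -0.0002 -0.0018 -0.0012 -0.0004]
[0.57074064 0.10998508 0.102466  ] 0.0851358245776163 [1.05777366 0.4690837  3.21948345] [-0.0003  0.0006  0.0013 -0.0004  0.001   0.0001]
[0.57070366 0.10998448 0.10242307] 0.10414208137085698 [-0.01006595 -0.70792938  3.80260115] [-0.0006  0.0006  0.0007 -0.0005  0.0004  0.0019]
```

Run:
```python
from workcell import bot
print(bot.close_job()); print(bot.observe()["time_s"])
```

```text
the job is handed in; nothing more can be done
None
the job is handed in; nothing more can be done
```

I've handed the job in: the marked mould is in the bin, and the key is home in the lock and held turned. `close_job` reported no verdict.

- **Mould:** The yellow-dotted mould went from the red tray into the grey bin. The last picture shows it standing upright and released.
- **Key, insertion:** I pulled the large blue key from its stand and wiggled it past the pins into the lock. A 52 N push moved it no further, so I took it as fully home. The grip slipped about 1–2 mm on the key during those pushes.
- **Key, turn:** I turned the tool 95° clockwise. The red bar is over the bin, and measured from the picture the cylinder had turned about 86° (1.5 rad), above the required 1.3. About 0.09 N m of spring-back torque is what the lock should give near its stop. I did not nudge it the last few degrees to confirm the stop itself.
- **Final hold:** The arm was still and gripping the key, with about 3–4 N vertical force. By the TCP height, the fingertips were about 6 mm clear of the lock face.
- **Not checked:** I planned the moves to stay clear of the two unmarked moulds, the jar and the bowl, but did not re-measure them at the end.

The last clock reading before I handed in was about 35.5 s of the 61 s allowed.

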